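# Set the brush guide of a tile-striping gauge to the pointed mark

### The job

Take hold of the wooden brush guide on the striping gauge and slide it along the bar until it stands level with the pointed mark on the rail (not the round stud). Bring it to a full stop there while you still hold it, and only then let go, leaving the round steel collar on the same bar where it is.

Things in the scene. Friction and masses are not known exactly. Their poses are not given: they have to be found in the camera images.
- guide: Pale wooden block, 44 x 40 x 40 mm (x, y, z), on a level 14 mm bar 60 mm above the table. On top a grip fin, centred: 16 mm thick in y, 32 mm in x, 20 to 55 mm above the origin. A steel index tongue on its +x side, a fork on -x. Origin: on the bar's axis, mid-block; y along the bar, z up, x towards the mark rail. Slides only along y, with about 3 N friction, and stays where left.
- collar: Round steel collar, 36 mm diameter, 20 mm wide, on the same bar near its +y end; leave it there. Origin: on the bar's axis, at its middle; y along the bar. It slides as easily as the guide. Two wooden end blocks, 292 mm apart and 14 mm higher than the bar's axis, close the bar.
- arrow: The pointed mark: dark steel wedge, 10 mm high, 24 mm wide, 21 mm long, fixed on the aluminium rail that runs beside the bar, 66 mm to its +x side. Origin: under the sharp tip, which points at the bar, on the rail's top, 34 mm above the table; y parallel to the bar. The tip shows the place along the bar for the middle of the guide, 40 to 190 mm on the guide's +y side at the start.
- stud: The other mark, not wanted: round dark steel stud, 18 mm diameter, 10 mm high, fixed on the same rail, 45 to 100 mm along it from the pointed mark, on either side. Origin: on the rail's top, 11 mm from the stud's centre towards the bar; y parallel to the bar.

How it is judged:
On the way:
1. the guide is held at rest, its middle within 12 mm of the pointed mark's tip along the bar (y of arrow in the frame of guide between -0.012 and 0.012 m and linear speed of guide below 0.01 m/s and contact force between the fingers and guide above 0.5 N), for 0.2 s.
At the end, for the whole second after the job is handed in: The guide is at rest with its middle within 12 mm, along the bar, of the pointed mark's tip, and the round collar is within 12 mm of where it was (y of arrow in the frame of guide between -0.012 and 0.012 m and linear speed of guide below 0.01 m/s and distance of collar from where it was at the start of the episode below 0.012 m); the robot touches nothing.
It fails at once if the round collar is shifted along the bar by more than 12 mm (distance of collar from where it was at the start of the episode above 0.012 m).
It also fails if it takes over 35 s, if anything falls off the work surface, if the arm or the gripper's body presses on something with over 40 N, if the wrist force passes 120 N, or if a joint passes its speed limit or range.

### The arm

A 7-joint arm with a two-finger parallel gripper is mounted at the origin on the work surface. World frame = base frame: x ahead of the robot, y to its left, z up, the work surface at z = 0. Lengths are in m, angles in rad, forces in N, time in s.
With the tool pointing down it reaches from about 0.4 to 0.85 m from the base axis. Payload 10.4 kg.
Tool frame: the origin (TCP) lies at the very end of the fingers, on their centre line; the grasp point (between the pads) lies 19 mm behind it (grip_point_offset is the distance from the TCP to the grasp point, in m); z points along the fingers, y is the line along which they close (so a half turn about z gives the same grasp; the last joint's range is limited). The gripper opens to 87 mm and grips with 3 to 60 N. Pads are 19 mm wide; open, the fingers measure 117 mm over their backs; the gripper's body (75 mm by 190 mm) begins 51 mm behind the grasp point.
Start: joints at [1.145, 0.332, -0.065, 1.46, 0.022, 1.35, -0.088], TCP at [0.245, -0.575, 0.223] pointing down, gripper open.
Joint ranges: [-2.6, 2.6], [-0.5, 2.12], [-1.47, 1.34], [0.16, 2.42], [-1.27, 4.41], [0.06, 2.06], [-2.6, 2.6]. Speed limits (rad/s): [2.22, 2.22, 2.79, 2.79, 3.14, 3.14, 3.14].

### API

Orientations are given as a unit quaternion [x, y, z, w].
In Python, from bench import * gives the robot as it stands.
- The arm moves only by the tool play_rows, never from a script. Its argument "increments" is text: rows parted by semicolons, each of 7 numbers parted by spaces: the turn, a rotation vector about the tool's x, y, z in rad, then the shift along the tool's x, y, z in m, then the opening, from 0 (shut) to 1 (fully open). A call has 1 to 8 rows; each row is the pose to reach, as a shift and turn from the pose commanded when the call began, along the tool's axes at that moment; what a row does not reach only later rows make up. A row lasts 1/10 s, in which the tool goes at most 50 mm and 8.59 degrees, less where a joint would pass 70% of its speed; a pose out of reach is approached as far as the arm can. A call with a gripper value outside its range is refused whole. The fingers move at their own pace and stop on an object; "grip_force" is the grip in N (left out, the last holds). Time passes only in rows, so rows that repeat a pose let the fingers close. It gives the time, the measured TCP pose, the force, the opening and the grip force at its end, in the units of the state.
- read_state(): the state, without advancing time (a new reading comes with each control period).
- camera(name): name is "scene" or "top"; returns a dict with "color" (384x512x3 uint8, red, green, blue), "fx", "fy", "cx", "cy" (pixels), "camera_from_world" (4x4, takes a point from world to camera coordinates). Camera axes: x right, y down, z forward; pixel columns grow to the right and rows downward; lengths in m; the calibration is good to about 2 mm. A picture is of the moment at which its call begins. There is no depth.
- close_job(): hands the job in; it is judged then, once.
The state is a dict: "time": time; "joint_positions": joint angles; "joint_vel": joint speeds; "joint_torque": joint torques, N m; "ee_pos": TCP position; "eef_rot": TCP orientation; "ft_force": force on the tool from outside, world axes, zero at the start; "torque": the same for the moment, N m; "width": finger opening in m; "grip_force": force on a finger pad.
Only numpy, scipy, OpenCV 4.12 (cv2) and the standard library are available. Lean on these libraries where they do the work, as an engineer would, in place of code of your own. Each camera call takes 0.05 s, during which the arm holds its last target. There are 200 camera calls.

## Working session

There is one attempt and no reset: what is moved stays moved. The work goes in short steps, Python scripts to look and compute and a tool call to move; the robot and the scene stay as the last step left them, time stands still between calls to the robot, and variables do not carry over. Pictures are saved under pics/ and viewed, at most 10 in all, crops included, and the job is handed in when it is done.

Besides the shell and the picture viewer there is one more tool, called after "Emit:" as name(argument=value, ...) on one line, values as JSON. play_rows: Moves the arm, as the interface text tells. Its arguments: {"type":"object","properties":{"increments":{"type":"string"},"grip_force":{"type":"number"}},"required":["increments"]}

```bash
mkdir -p pics
python3 - <<'E'
from bench import *
import cv2,numpy as np,pickle
s=read_state();print({k:s[k] for k in('time','ee_pos','eef_rot','width')})
d={n:camera(n) for n in('scene','top')}
pickle.dump(d,open('c0.pkl','wb'))
for n in d:
    cv2.imwrite(f'pics/{n}0.png',cv2.cvtColor(d[n]['color'],cv2.COLOR_RGB2BGR));print(n,d[n]['fx'],d[n]['fy'],d[n]['cx'],d[n]['cy'],np.round(d[n]['camera_from_world'],3).tolist())
E
```

```text
{'time': 0.0, 'ee_pos': array([ 0.24486232, -0.57459311,  0.22175151]), 'eef_rot': array([ 9.79778937e-01,  2.00081713e-01, -1.77325284e-04, -7.15566116e-04]), 'width': 0.08661308375175}
scene 475.7099924173656 475.7099924173656 258.04267433547517 192.12799879510712 [[0.379, 0.925, -0.01, -0.259], [0.788, -0.328, -0.52, -0.407], [-0.485, 0.189, -0.854, 1.033], [0.0, 0.0, 0.0, 1.0]]
top 398.49903949897225 398.49903949897225 255.66134535896774 193.97701468474835 [[-0.028, -0.999, -0.038, 0.084], [-0.984, 0.035, -0.175, 0.604], [0.176, 0.033, -0.984, 0.647], [0.0, 0.0, 0.0, 1.0]]
```

View pics/top0.png

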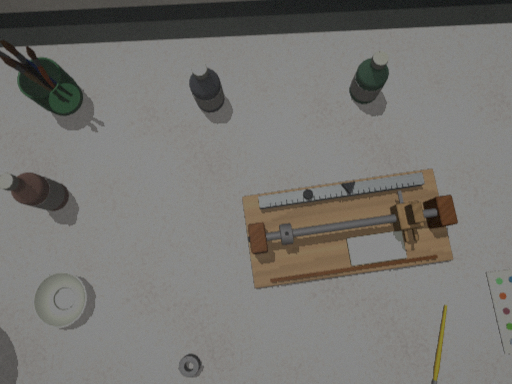

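View pics/scene0.png

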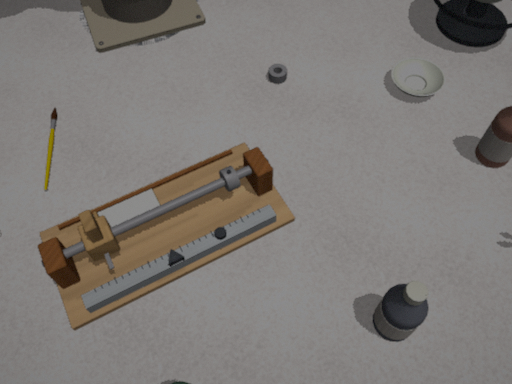

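The top view shows the guide at about (408,216), the collar at (287,234), the arrow at (348,187) and the stud at (308,195). In the scene view, the guide is at (97,235), the arrow at (175,257), the stud at (220,233) and the collar at (229,178). I'll zoom in for exact pixels.

Run:
```python
import cv2,pickle,numpy as np
d=pickle.load(open('c0.pkl','rb'))
t=d['top']['color'][165:290,240:465];s=d['scene']['color'][140:315,35:300]
f=lambda a,k:cv2.cvtColor(cv2.convertScaleAbs(cv2.resize(a,None,fx=k,fy=k,interpolation=cv2.INTER_CUBIC),alpha=1.6),cv2.COLOR_RGB2BGR)
cv2.imwrite('pics/t1.png',f(t,3.5));cv2.imwrite('pics/s1.png',f(s,3))
```

```text
(no output)
```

View pics/t1.png

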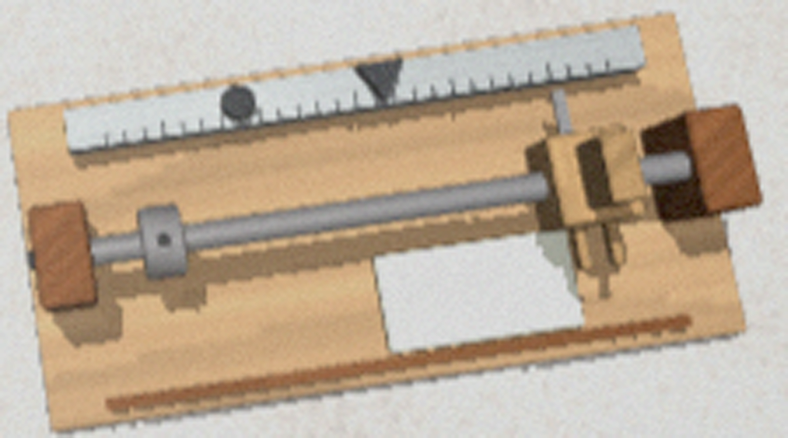

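View pics/s1.png

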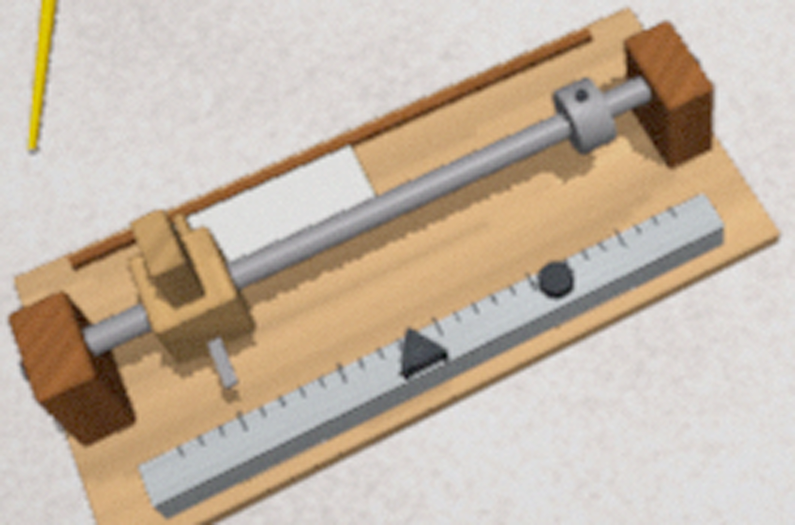

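Crop t1 shows the arrow tip at (384,104), the fin top centred near (623,163), the bar from (115,248) to (670,165), the collar at (164,240) and the stud at (238,103). Crop s1 shows the arrow tip at (407,330), the fin top at (159,239) and the bar from (640,92) to (100,336). Next I'll cast these rays.

```bash
cat > h.py <<'E'
import numpy as np
def ray(c,u,v,z):
    T=np.array(c['camera_from_world']);R=T[:3,:3];o=-R.T@T[:3,3]
    d=R.T@np.array([(u-c['cx'])/c['fx'],(v-c['cy'])/c['fy'],1]);return o+d*(z-o[2])/d[2]
tp=lambda x,y:(240+(x+.5)/3.5-.5,165+(y+.5)/3.5-.5)
sp=lambda x,y:(35+(x+.5)/3-.5,140+(y+.5)/3-.5)
E
python3 - <<'E'
import pickle;from h import *
from bench import read_state
d=pickle.load(open('c0.pkl','rb'))
P=lambda n,pt,z:ray(d[n],*(tp if n=='top' else sp)(*pt),z)
b0,b1=P('top',(115,248),.06),P('top',(670,165),.06);c1,c0=P('scene',(100,336),.06),P('scene',(640,92),.06)
for a,b in((b0,b1),(c0,c1)):print('bar',a,b,'yaw of +y',np.arctan2(*(a-b)[[1,0]]))
y=(b0-b1)/np.linalg.norm(b0-b1);x=np.array([y[1],-y[0],0]);o=b1
print('ydir',y)
for n,k,pt,z in[('top','tip',(384,104),.044),('scene','tip',(407,330),.044),('top','fin',(623,163),.115),('scene','fin',(159,239),.115),('top','stud',(238,103),.044),('scene','stud',(556,279),.044),('top','collar',(164,240),.06),('top','blkL',(63,255),.074),('top','blkR',(727,159),.074),('scene','blkL',(670,64),.074),('scene','blkR',(55,345),.074)]:
    p=P(n,pt,z);print(n,k,p.round(4),'along',((p-o)@y).round(4),'x',((p-o)@x).round(4))
s=read_state();from scipy.spatial.transform import Rotation as R
print(R.from_quat(s['eef_rot']).as_matrix().round(3))
E
```

```text
bar [0.53202896 0.03775376 0.06      ] [ 0.56393741 -0.23366155  0.06      ] yaw of +y 1.68782236019286
bar [0.53216391 0.04602979 0.06      ] [ 0.56248689 -0.23635503  0.06      ] yaw of +y 1.6777681995218627
ydir [-0.1167591   0.99316027  0.        ]
top tip [ 0.6016 -0.1009  0.044 ] along 0.1274 x 0.0529
scene tip [ 0.6064 -0.1036  0.044 ] along 0.1242 x 0.0573
top fin [ 0.559  -0.1909  0.115 ] along 0.0431 x 0.0001
scene fin [ 0.5581 -0.1903  0.115 ] along 0.0438 x -0.0007
top stud [ 0.6047 -0.0274  0.044 ] along 0.2001 x 0.0646
scene stud [ 0.6082 -0.0286  0.044 ] along 0.1985 x 0.0679
top collar [0.5352 0.0137 0.06  ] along 0.249 x 0.0003
top blkL [0.5284 0.0629 0.074 ] along 0.2986 x -0.0006
top blkR [ 0.5643 -0.2551  0.074 ] along -0.0213 x -0.0022
scene blkL [0.531  0.0633 0.074 ] along 0.2987 x 0.002
scene blkR [ 0.5673 -0.2527  0.074 ] along -0.0193 x 0.0011
[[ 0.92   0.392 -0.001]
 [ 0.392 -0.92   0.001]
 [-0.    -0.001 -1.   ]]
```

Emit:
play_rows(increments="0 0 0.05 0.03 -0.016 0 0.5; 0 0 0.1 0.07 -0.037 0 0.5; 0 0 0.15 0.11 -0.058 0 0.5; 0 0 0.2 0.15 -0.079 0 0.5; 0 0 0.25 0.19 -0.1 0 0.5; 0 0 0.288 0.23 -0.121 0 0.5; 0 0 0.288 0.26 -0.136 0 0.5; 0 0 0.288 0.28 -0.147 0 0.5", grip_force=20)

```text
time: 0.9
ee_pos: [0.4467, -0.3271, 0.2223]
eef_rot: [0.998, 0.059, 0.0, -0.0]
ft_force: [0.3, -0.3, -0.8]
width: 0.0443
grip_force: 0.0
```

```bash
cat > g.py <<'E'
import sys;from bench import read_state;import numpy as np
from scipy.spatial.transform import Rotation as R
s=read_state();M=R.from_quat(s['eef_rot']).as_matrix();t=np.array(eval(sys.argv[1]))
print(s['time'],s['ee_pos'],s['width'],s['grip_force'],s['ft_force'],'toolshift',(M.T@(t-s['ee_pos'])).round(4),'ydir',M[:,1].round(4),'z',M[:,2].round(4))
E
python3 g.py '[.5585,-.1906,.084]'
```

```text
0.9 [ 0.44668404 -0.32713724  0.22233548] 0.04426121752623835 0.0 [ 0.34366034 -0.29842695 -0.82343252] toolshift [ 0.1271 -0.1223  0.1384] ydir [ 1.177e-01 -9.931e-01 -7.000e-04] z [ 1.e-04  8.e-04 -1.e+00]
```

Emit:
play_rows(increments="0 0 0 0.025 -0.024 0 0.5; 0 0 0 0.055 -0.053 0.01 0.5; 0 0 0 0.085 -0.082 0.03 0.5; 0 0 0 0.11 -0.106 0.05 0.5; 0 0 0 0.127 -0.122 0.07 0.5; 0 0 0 0.127 -0.122 0.08 0.5; 0 0 0 0.127 -0.122 0.08 0.5; 0 0 0 0.127 -0.122 0.08 0.5")

```text
time: 1.7
ee_pos: [0.5566, -0.1957, 0.1429]
eef_rot: [0.998, 0.056, -0.0, 0.0]
ft_force: [0.1, -0.8, -0.2]
width: 0.0435
grip_force: 0.0
```

```bash
python3 g.py '[.5585,-.1906,.084]'
python3 - <<'E'
from bench import *
import cv2
a=camera('scene')['color'][140:315,35:300];b=camera('top')['color'][140:315,240:505]
cv2.imwrite('pics/2.png',cv2.convertScaleAbs(cv2.resize(cv2.vconcat([a,b])[...,::-1],None,fx=1.7,fy=1.7,interpolation=2),alpha=1.5))
E
```

```text
1.7 [ 0.55660735 -0.19569146  0.14288264] 0.04346341933007626 0.0 [ 0.08279861 -0.76788005 -0.179102  ] toolshift [ 0.0025 -0.0049  0.0589] ydir [ 1.128e-01 -9.936e-01  6.000e-04] z [-3.e-04 -7.e-04 -1.e+00]
```

View pics/2.png

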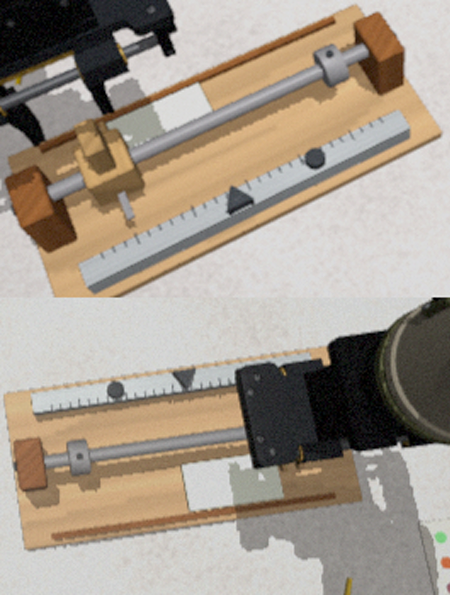

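The scene picture shows the fingertips at about (35,135) and (105,105), on either side of the fin near (92,130) and above it. That fits the measured offset, so I'll descend.

Emit:
play_rows(increments="0 0 0 0.002 -0.004 0 0.5; 0 0 0 0.002 -0.004 0.015 0.5; 0 0 0 0.002 -0.004 0.03 0.5; 0 0 0 0.002 -0.004 0.045 0.5; 0 0 0 0.002 -0.004 0.055 0.5; 0 0 0 0.002 -0.004 0.058 0.5; 0 0 0 0.002 -0.004 0.058 0.5; 0 0 0 0.002 -0.004 0.058 0.5")

```text
time: 2.6
ee_pos: [0.5591, -0.1901, 0.085]
eef_rot: [0.998, 0.057, 0.0, 0.0]
ft_force: [-0.2, -0.5, -0.3]
width: 0.0436
grip_force: 0.0
```

Emit:
play_rows(increments="0 0 0 0 0 0 0.3; 0 0 0 0 0 0 0.15; 0 0 0 0 0 0 0.1; 0 0 0 0 0 0 0.1; 0 0 0 0 0 0 0.1; 0 0 0 0 0 0 0.1", grip_force=20)

```text
time: 3.2
ee_pos: [0.5589, -0.1905, 0.0847]
eef_rot: [0.998, 0.057, 0.0, 0.0]
ft_force: [1.0, -2.5, 1.1]
width: 0.0161
grip_force: 20.0
```

```bash
python3 g.py '[.5585,-.1906,.084]'
```

```text
3.2 [ 0.55885899 -0.19053577  0.08474964] 0.016099899607292818 19.998777760192752 [ 0.96027873 -2.53541378  1.06544922] toolshift [-0.0004  0.      0.0007] ydir [ 1.142e-01 -9.935e-01  7.000e-04] z [ 5.e-04 -6.e-04 -1.e+00]
```

The fin is gripped, with the fingers 16.1 mm apart. The tip lies about 82 mm along the bar, which is tool -y.

Emit:
play_rows(increments="0 0 0 0 -0.004 0 0.1; 0 0 0 0 -0.014 0 0.1; 0 0 0 0 -0.026 0 0.1; 0 0 0 0 -0.038 0 0.1; 0 0 0 0 -0.05 0 0.1; 0 0 0 0 -0.062 0 0.1; 0 0 0 0 -0.072 0 0.1; 0 0 0 0 -0.078 0 0.1")

```text
time: 4.0
ee_pos: [0.5498, -0.1111, 0.0847]
eef_rot: [0.998, 0.058, 0.0, -0.0]
ft_force: [2.8, -3.8, 1.7]
width: 0.0161
grip_force: 20.0
```

Emit:
play_rows(increments="0 0 0 0 -0.003 0 0.1; 0 0 0 0 -0.004 0 0.1; 0 0 0 0 -0.004 0 0.1; 0 0 0 0 -0.004 0 0.1; 0 0 0 0 -0.004 0 0.1; 0 0 0 0 -0.004 0 0.1")

```text
time: 4.6
ee_pos: [0.5495, -0.1084, 0.0848]
eef_rot: [0.998, 0.057, 0.0, -0.0]
ft_force: [1.8, 0.4, 4.6]
width: 0.0159
grip_force: 20.0
```

```bash
python3 g.py '[.5585,-.1906,.084]'
python3 - <<'E'
from bench import *
import cv2
a=camera('scene')['color'][140:315,35:300]
cv2.imwrite('pics/3.png',cv2.convertScaleAbs(cv2.resize(a[...,::-1],None,fx=3,fy=3,interpolation=2),alpha=1.5))
E
```

```text
4.6 [ 0.54954471 -0.10838893  0.08475245] 0.015896533746941326 19.999423334375024 [1.79318662 0.43225684 4.57183577] toolshift [-0.0005  0.0827  0.0007] ydir [ 1.146e-01 -9.934e-01 -2.000e-04] z [ 5.e-04  3.e-04 -1.e+00]
```

View pics/3.png

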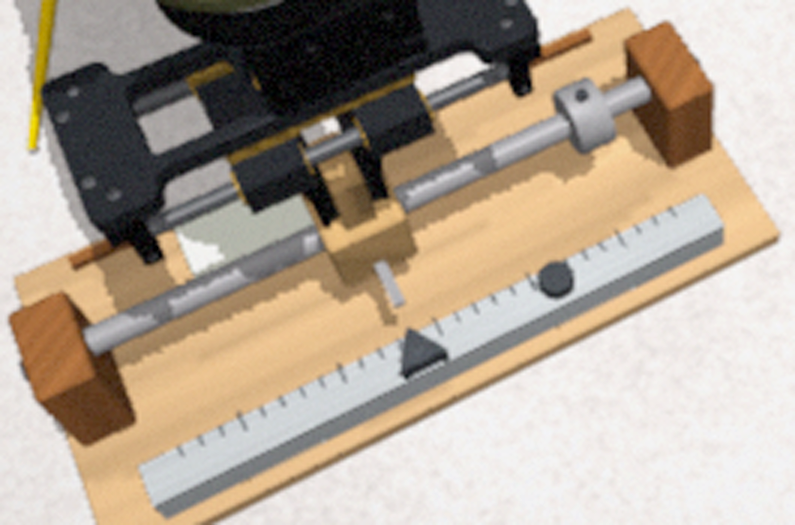

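The tongue's end at (398,303) points straight at the arrow tip at (407,330), and the collar at (590,115) has not moved. The guide is held at rest, so I'll release it and lift straight up.

Emit:
play_rows(increments="0 0 0 0 0 0 0.1; 0 0 0 0 0 0 0.1; 0 0 0 0 0 0 0.3; 0 0 0 0 0 0 0.45; 0 0 0 0 0 0 0.45; 0 0 0 0 0 0 0.45; 0 0 0 0 0 -0.005 0.45; 0 0 0 0 0 -0.02 0.45")

```text
time: 5.45
ee_pos: [0.5483, -0.1085, 0.1041]
eef_rot: [0.998, 0.057, -0.001, -0.0]
ft_force: [-0.3, -0.3, -0.3]
width: 0.0388
grip_force: 0.0
```

Emit:
play_rows(increments="0 0 0 0 0 -0.02 0.45; 0 0 0 0 0 -0.04 0.45; 0 0 0 0 0 -0.06 0.45; 0 0 0 -0.03 0 -0.08 0.45; 0 0 0 -0.07 0 -0.09 0.45; 0 0 0 -0.1 0 -0.1 0.45; 0 0 0 -0.12 0 -0.1 0.45; 0 0 0 -0.12 0 -0.1 0.45")

```text
time: 6.25
ee_pos: [0.4287, -0.123, 0.2064]
eef_rot: [0.998, 0.057, 0.001, 0.001]
ft_force: [1.2, 0.5, 0.3]
width: 0.0387
grip_force: 0.0
```

```bash
python3 g.py '[.5585,-.1906,.084]'
python3 - <<'E'
from bench import *
import cv2
a=camera('scene')['color'][140:315,35:300]
cv2.imwrite('pics/4.png',cv2.convertScaleAbs(cv2.resize(a[...,::-1],None,fx=3,fy=3,interpolation=2),alpha=1.5))
E
```

```text
6.25 [ 0.42868859 -0.12302819  0.20635977] 0.03866580336834312 0.0 [1.15790454 0.47454099 0.25304564] toolshift [0.1212 0.0816 0.1227] ydir [ 0.113  -0.9936  0.002 ] z [ 0.0018 -0.0018 -1.    ]
```

View pics/4.png

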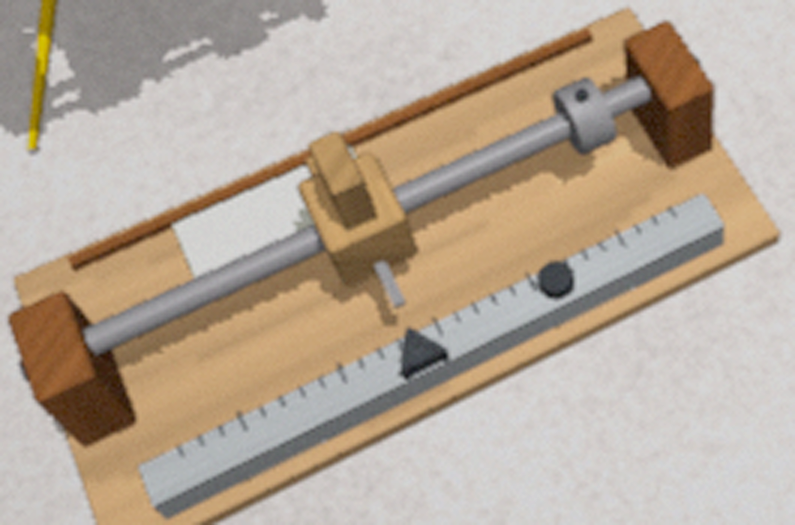

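The guide stayed at the mark with its tongue end at (398,303), opposite the tip at (407,330). The collar is unmoved and the arm is clear, so I'll hand the job in.

```bash
python3 -c "
from bench import *
print(close_job())"
```

```text
the job is handed in; nothing more can be done
None
```

I slid the guide about 82 mm to the pointed mark, held it there at rest and released it; the last picture shows it level with the tip and the collar unmoved, and I handed the job in with no verdict returned.

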